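Punch a lamp slat in the hand press

ROBOT

A 6-joint arm with a two-finger parallel gripper is mounted at the origin on the work surface. World frame = base frame: x ahead of the robot, y to its left, z up, the work surface at z = 0. Lengths are in m, angles in rad, forces in N, time in s.
With the tool pointing down it reaches from about 0.3 to 0.875 m from the base axis. Payload 6.4 kg.
Tool frame: the origin (TCP) lies between the finger pads; the fingertips stand 25 mm ahead of it and the grasp point (between the pads) lies 6 mm ahead of it; y points along the fingers, x is the direction in which the jaws open and shut, and the axes are right-handed (so a half turn about y gives the same grasp; the last joint's range is limited). The gripper opens to 85 mm and grips with 20 to 120 N. Pads are 22 mm wide; open, the fingers measure 114 mm over their backs; the gripper's body (76 mm by 85 mm) begins 54 mm behind the grasp point. The pads swing forward as they close: fully open they stand 13 mm farther back than shut.
Start: joints at [1.105, 0.181, 1.607, -0, 1.354, -0.206], TCP at [0.148, 0.556, 0.256] pointing down, gripper open.
Joint ranges: [-2.99, 2.99], [-0.89, 2.07], [0.3, 2.58], [-1.14, 4.28], [0, 2.63], [-3.12, 3.12]. Speed limits (rad/s): [2.57, 2.57, 3.01, 3.14, 3.14, 3.14].

INTERFACE

Orientations are given as a unit quaternion [w, x, y, z].
In Python, from bench import ctrl, vision, ticket, find_in, regions_of, pinpoint gives the robot as it stands.
- The arm moves only by the tool apply_moves, never from a script. Its argument "increments" is a list of rows, each an object of numbers: "x", "y", "z": the shift along the tool's x, y, z in cm; "ax", "ay", "az": the turn, a rotation vector about the tool's x, y, z in rad; "grip": the closure, from 0 (fully open) to 1 (shut). A call has 1 to 12 rows; each row is the pose to reach, as a shift and turn from the pose measured when the call began, along the tool's axes at that moment; what a row does not reach only later rows make up. A row lasts 1/8 s, in which the tool goes at most 62.5 mm and 10.7 degrees, less where a joint would pass 70% of its speed; a pose out of reach is approached as far as the arm can. A call with a gripper value outside its range is refused whole. The fingers move at their own pace and stop on an object; the grip force is fixed at half the most. Time passes only in rows, so rows that repeat a pose let the fingers close. It gives the time, the measured TCP pose, the force and the opening at its end, in the units of the state.
- ctrl.get_obs(): the state, without advancing time (a new reading comes with each control period).
- vision.camera(name): name is "scene" or "top"; returns the picture (384x512x3 uint8, red, green, blue); there is no depth.
- vision.camera_params(name): a dict with "intrinsics" (3x3 intrinsics, pixels), "R" (3x3) and "t" (3): a world point X has camera coordinates R X + t. Camera axes: x right, y down, z forward; pixel columns grow to the right and rows downward; lengths in m; the calibration is good to about 2 mm. A picture is of the moment at which its call begins. camera_params takes no time and is no camera call.
- ticket.hand_in(): hands the job in, once; it reports no verdict.
Trained networks look in the newest picture that a camera, given by its name, has taken for a name from the list of things; names that differ only in an ending like _2 or _b are one class to them, and where a whole thing is asked for, a point or a joint stands for the part that bears it (a point fixed in the world has none). Each returns a list of dicts, best first, with "p" (0 to 1); they miss things now and then, are a little off and sometimes report something else, mostly with a low value. They report only what shows in the picture. A call takes as long as a camera call. They do not tell look-alikes from the thing itself.
- find_in(camera, query): "rect" ([centre column, centre row, width, height] in pixels, round what is visible of it).
- regions_of(camera, query): "mask" (384x512 bool, what is visible of it) and "rect" ([centre column, centre row, width, height] in pixels, round what is visible of it).
- pinpoint(camera, query): "xy" ([column, row] in pixels: a listed point, or the origin of a listed thing).
The state is a dict: "time_s": time; "q": joint angles; "dq": joint speeds; "joint_efforts": joint torques, N m; "eef_pos": TCP position; "eef_rot": TCP orientation; "wrist_force": force on the tool from outside, world axes, zero at the start; "torque": the same for the moment, N m; "opening": opening from 0.0 (shut) to 1.0 (fully open).
Only numpy, scipy, OpenCV 4.12 (cv2) and the standard library are available. Lean on these libraries where they do the work, as an engineer would, in place of code of your own. Each camera call takes 0.05 s, during which the arm holds its last target.

TASK

Lay the loose wooden slat lengthwise on the bed of the hand punch press, between the guide rails, with its end pushed right up against the press column. Then let go of the slat and push the press plunger down through the soft first stop (the foot meeting the wood) to the solid second stop, hold it there for about half a second without forcing it (well under 45 N), and let it come all the way up again. Leave the slat in place in the press, and leave the other things on the bench alone.

Things in the scene. Friction and masses are not known exactly. Their poses are not given: they have to be found in the camera images.
- slat_mid (a point): Centre (half-way up) of the loose flat slat of pale wood, 220 x 36 x 14 mm, about 75 g, lying flat on the table; x along its length, y across its 36 mm width, z up. Both ends are alike, either may go in first. It is taken across its width.
- press: Grey metal hand punch press, bolted down. Origin on the table under the plunger's axis, z up; the slat slides in along +x, so its open end looks to -x. Flat bed 20 mm above the table, x = -85 to +75 mm, 80 mm wide. On it two guide rails 12 mm high, 44 mm apart inside, x = -60 to +22 mm; their front ends flare to 62 mm apart at x = -86 mm.
- stop_face (a point): Point on the flat face of the press's column (44 mm wide, axes as the press), at x = +22 mm in the press frame: the end stop for the slat. From the column an arm 44 mm wide overhangs the bed to x = -28 mm; its underside is 75 mm and its top 105 mm above the table.
- rest_top (a point): Top of the low steel rest in front of the bed, which carries the slat's tail: 24 mm wide, 22 mm long, top 20 mm above the table, centred 164 mm in front of the plunger's axis. A bar 24 mm wide and 6 mm high ties it to the bed. Between bed and rest the slat's sides stand free for the fingers.
- slat_home (a point): Where the slat's centre lies when it is home on the bed: x = -88, y = 0, z = 27 mm in the press frame, axes as the press.
- plunger_top (a point): Centre of the flat top of the press's black round plunger cap, 40 mm across, 14 mm thick; 150 mm above the table when up. It is pressed straight down and springs up by itself when let go.
- foot_spot (a point): Point on the plunger's axis at the height of a seated slat's top. Above it hangs the plunger's round steel foot, 24 mm across, set by the last user and not measured: 8 to 16 mm above the wood. Pushing takes 2 to 4 N until it meets the wood (soft first stop: jumps to 9 to 11 N), then a stiffer spring gives 5 mm more, rising to 16 to 17 N at the solid second stop.
- plunger (a joint): How far the plunger is pushed down, m: 0 fully up, at most 0.026 (a slat in place stops it sooner).
- glue: Bystander: white bottle, 56 mm across and 150 mm high; origin under its base.
- lamp_disc: Bystander: turned pale wood disc, 120 mm across, 24 mm high with a 72 mm raised middle; origin under its base.
- mug: Bystander: white mug, 76 mm across, 90 mm high; origin under its base.
Things that resemble listed ones, but are neither listed nor needed, are in the scene too. Of the things that look like the part that bears slat_mid, the larger one is meant.

How it is judged:
On the way, in this order (a step that is already met when the one before it is completed fails the run):
1. the slat lies on the bed, its end against the column, let go (x of slat_mid in the frame of press above -0.0925 m and z of slat_mid in the frame of press below 0.03 m and horizontal distance between slat_mid and press below 0.0925 m and angle between the x axis of slat and the x axis of press, either way round below 0.12 rad and contact force between the fingers and slat below 0.1 N), for 0.2 s.
2. the plunger is at its second stop on the slat, which is still home and not held (contact force between plunger and slat above 12.3 N and x of slat_mid in the frame of press above -0.0925 m and contact force between the fingers and slat below 0.1 N), for 0.4 s.
At the end, for the whole second after the job is handed in: The plunger is back up (within 2 mm), and the slat lies at rest on the bed between the rails with its end within about 5 mm of the column (value of joint plunger below 0.002 m and x of slat_mid in the frame of press above -0.0935 m and horizontal distance between slat_mid and press below 0.0935 m and z of slat_mid in the frame of press below 0.03 m and angle between the x axis of slat and the x axis of press, either way round below 0.12 rad and linear speed of slat below 0.02 m/s); the robot touches nothing.
It fails at once if the plunger is forced (45 N or more) (contact force between any of the arm, the fingers and plunger above 45 N).
It fails at once if a bystander (bottle, disc or mug) is moved by over 30 mm (distance of any of glue, lamp_disc, mug from where it was at the start of the episode above 0.03 m).
It also fails if it takes over 69 s, if anything falls off the work surface, if the arm or the gripper's body presses on something with over 40 N, if the wrist force passes 120 N, or if a joint passes its speed limit or range.

## Working session

There is one attempt and no reset: what is moved stays moved. The work goes in short steps, Python scripts to look and compute and a tool call to move; the robot and the scene stay as the last step left them, time stands still between calls to the robot, and variables do not carry over. Pictures are saved under pics/ and viewed, and the job is handed in when it is done.

Besides the shell and the picture viewer there is one more tool, called after ">>>" by a JSON object that holds its "method" and its "body". apply_moves: Moves the arm, as the interface text tells. Its arguments: {"type":"object","properties":{"increments":{"type":"array","items":{"type":"object","properties":{"x":{"type":"number"},"y":{"type":"number"},"z":{"type":"number"},"ax":{"type":"number"},"ay":{"type":"number"},"az":{"type":"number"},"grip":{"type":"number"}}}}},"required":["increments"]}

```bash
ls; mkdir -p pics; cat > h.py <<'E'
import numpy as np, cv2
from bench import ctrl, vision, ticket, find_in, regions_of, pinpoint
def snap(cam,name,crop=None,scale=1):
    im=vision.camera(cam)
    o=im[:,:,::-1].copy()
    if crop: c0,r0,c1,r1=crop; o=o[r0:r1,c0:c1]
    if scale!=1: o=cv2.resize(o,None,fx=scale,fy=scale,interpolation=cv2.INTER_CUBIC)
    cv2.imwrite('pics/'+name,o); return im
def ray(cam,px):
    p=vision.camera_params(cam); R=np.array(p['R']);t=np.array(p['t']);K=np.array(p['intrinsics'])
    d=R.T@np.linalg.inv(K)@np.array([px[0],px[1],1.]); return -R.T@t,d
def atz(cam,px,z):
    c,d=ray(cam,px); return c+d*(z-c[2])/d[2]
def tri(px1,px2):
    c1,d1=ray('scene',px1);c2,d2=ray('top',px2)
    A=np.stack([d1,-d2],1);s=np.linalg.lstsq(A,c2-c1,rcond=None)[0]
    a=c1+s[0]*d1;b=c2+s[1]*d2
    return (a+b)/2,np.linalg.norm(a-b)
def proj(cam,X):
    p=vision.camera_params(cam); x=np.array(p['intrinsics'])@(np.array(p['R'])@np.array(X)+np.array(p['t'])); return x[:2]/x[2]
E
python3 - <<'E'
from h import *
np.set_printoptions(precision=4,suppress=True)
for c in('scene','top'):
    snap(c,c+'0.png')
    p=vision.camera_params(c);print(c,-np.array(p['R']).T@np.array(p['t']),p['intrinsics'])
    for q in('slat_mid','press','stop_face','rest_top','slat_home','plunger_top','foot_spot','glue','lamp_disc','mug'):
        print(c,q,[(np.round(d['xy'],1).tolist(),round(d['p'],2)) for d in pinpoint(c,q)[:4]])
    print([(np.round(d['rect'],1).tolist(),round(d['p'],2)) for d in regions_of(c,'slat_mid')])
print(ctrl.get_obs())
E
```

```text
pics
scene [ 0.9088 -0.7747  1.1474] [[412.2493   0.     248.5531]
 [  0.     412.2493 193.0751]
 [  0.       0.       1.    ]]
scene slat_mid [([250.1, 252.0], 0.8), ([257.8, 209.4], 0.65), ([140.1, 297.8], 0.49)]
scene press [([308.3, 191.6], 0.71)]
scene stop_face [([314.2, 192.8], 0.69)]
scene rest_top []
scene slat_home [([287.2, 178.9], 0.69)]
scene plunger_top [([313.0, 161.8], 0.61), ([312.9, 152.7], 0.32)]
scene foot_spot [([307.1, 183.7], 0.77), ([309.6, 164.0], 0.29)]
scene glue [([267.8, 131.8], 0.85)]
scene lamp_disc [([313.9, 153.1], 0.88)]
scene mug [([141.8, 298.7], 0.6)]
[([250.4, 252.1, 61.6, 38.4], 0.8), ([256.6, 212.6, 42.1, 7.1], 0.74), ([313.2, 175.3, 12.8, 29.0], 0.65)]
top [ 0.3652 -0.0427  1.4229] [[443.6177   0.     254.4261]
 [  0.     443.6177 187.8833]
 [  0.       0.       1.    ]]
top slat_mid [([249.5, 182.1], 0.89), ([300.3, 167.3], 0.79)]
top press [([200.5, 144.8], 0.74)]
top stop_face [([197.3, 136.9], 0.62), ([392.2, 228.6], 0.61)]
top rest_top [([201.3, 198.1], 0.82)]
top slat_home [([196.4, 165.8], 0.96), ([394.0, 230.2], 0.39)]
top plunger_top [([136.3, 173.1], 0.67), ([194.3, 133.9], 0.49)]
top foot_spot [([199.3, 142.4], 0.82), ([393.0, 224.7], 0.67)]
top glue [([134.4, 232.5], 0.7)]
top lamp_disc [([134.8, 233.7], 0.71), ([136.2, 171.1], 0.58)]
top mug [([395.0, 229.0], 0.56)]
[([252.7, 180.1, 33.9, 43.4], 0.74), ([298.3, 164.3, 16.8, 67.3], 0.55)]
{'time_s': 1.2, 'q': array([ 1.1047,  0.1808,  1.607 ,  0.    ,  1.3538, -0.2064]), 'dq': array([-0.0013, -0.0002,  0.0014, -0.0002,  0.0006,  0.0007]), 'joint_efforts': array([ -0.0018, -44.4838, -35.1683,  -0.0007,   0.001 ,  -0.    ]), 'eef_pos': array([0.1477, 0.5557, 0.2563]), 'eef_rot': array([-0.5605,  0.5606,  0.431 , -0.4311]), 'wrist_force': array([ 0.7452,  0.2751, -0.6032]), 'torque': array([0.0414, 0.0384, 0.0142]), 'opening': 1.0009275657851926}
```

```bash
python3 - <<'E'
from h import *
snap('scene','s1.png',(100,90,360,330),3 if 0 else 2.5)
snap('top','t1.png',(90,90,430,270),2.3)
E
```

```text
(no output)
```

View pics/s1.png

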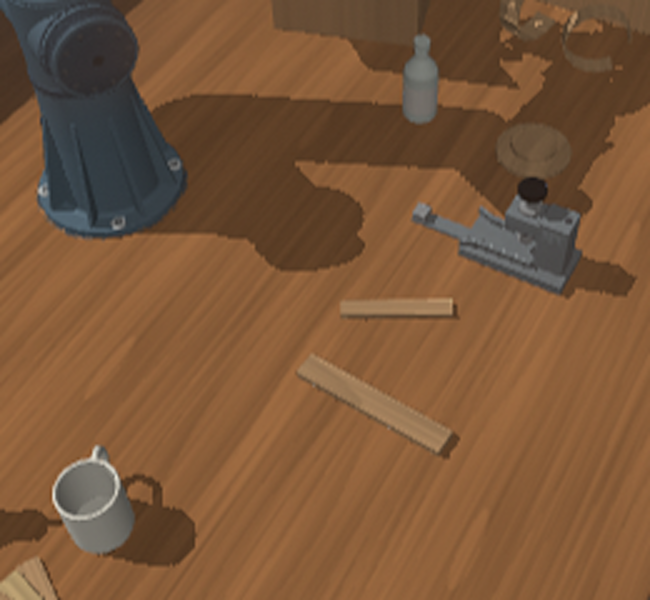

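View pics/t1.png

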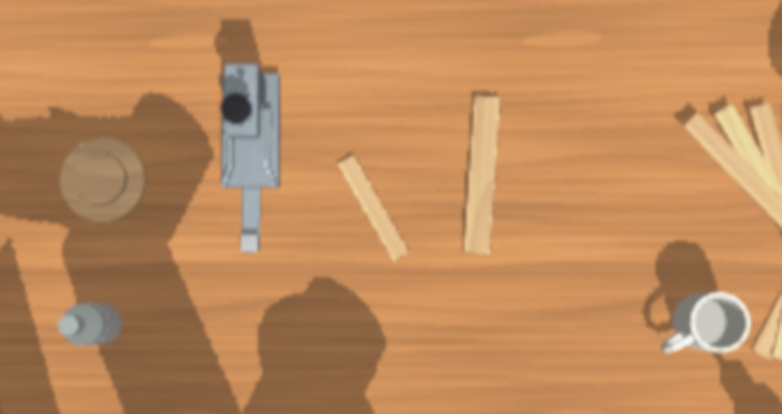

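Slats: the candidates in the top view are the small one at (249,182) and the large one at (300,165). A bundle of offcuts lies further right at about (400,150). The large one fits 220x36, so I'll measure it and the press next.

```bash
python3 - <<'E'
from h import *
np.set_printoptions(precision=4,suppress=True)
im=snap('top','t2.png',(280,120,320,210),6)
snap('top','t3.png',(175,105,225,215),5)
for d in regions_of('top','slat_mid'):
    m=d['mask'].astype(np.uint8); pts=np.argwhere(m)[:,::-1].astype(float)
    P=np.array([atz('top',p,0.014)[:2] for p in pts])
    r=cv2.minAreaRect(P.astype(np.float32)*1000)
    print(d['p'],r, P.mean(0), np.linalg.svd(P-P.mean(0),full_matrices=False)[2][0])
for d in regions_of('scene','slat_mid'):
    m=d['mask'].astype(np.uint8); pts=np.argwhere(m)[:,::-1].astype(float)
    P=np.array([atz('scene',p,0.014)[:2] for p in pts])
    r=cv2.minAreaRect(P.astype(np.float32)*1000)
    print('s',d['p'],r, P.mean(0), np.linalg.svd(P-P.mean(0),full_matrices=False)[2][0])
for d in regions_of('top','press'):
    print('press',d['p'],d['rect'])
print('rest',atz('top',(201.3,198.1),.02),'home',atz('top',(196.4,165.8),.027),atz('scene',(287.2,178.9),.027),'press',atz('top',(200.5,144.8),0),atz('scene',(308.3,191.6),0))
print('foot',atz('top',(199.3,142.4),.034),atz('scene',(307.1,183.7),.034),'cap',atz('top',(194.3,133.9),.15),atz('scene',(313,161.8),.15),'stop',atz('top',(197.3,136.9),.05),atz('scene',(314,192.8),.05))
E
```

```text
0.9 ((547.4581909179688, -157.24229431152344), (37.47806930541992, 222.89463806152344), 86.04813385009766) [ 0.5456 -0.1575] [-0.9972  0.0743]
0.7 ((501.0928039550781, -8.179397583007812), (151.14317321777344, 27.407726287841797), 30.693071365356445) [ 0.4984 -0.0092] [-0.8628 -0.5055]
s 0.59 ((554.3383178710938, -162.3192138671875), (45.48624801635742, 221.0142822265625), 86.23287963867188) [ 0.5608 -0.1622] [ 0.9967 -0.0815]
s 0.54 ((507.3948974609375, -12.668048858642578), (152.47254943847656, 30.284955978393555), 28.64678192138672) [ 0.507  -0.0126] [0.8592 0.5116]
press 0.87 [198.7, 159.0, 24.8, 82.4]
rest [0.4433 0.1539 0.02  ] home [0.5457 0.1693 0.027 ] [0.5304 0.1691 0.027 ] press [0.6179 0.1607 0.    ] [0.6156 0.1724 0.    ]
foot [0.6196 0.1597 0.034 ] [0.6055 0.1764 0.034 ] cap [0.6235 0.1576 0.15  ] [0.6146 0.1769 0.15  ] stop [0.6342 0.1638 0.05  ] [0.648  0.1355 0.05  ]
```

View pics/t2.png

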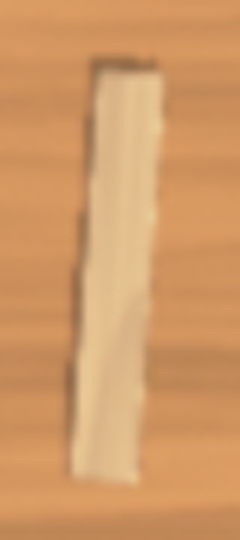

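View pics/t3.png

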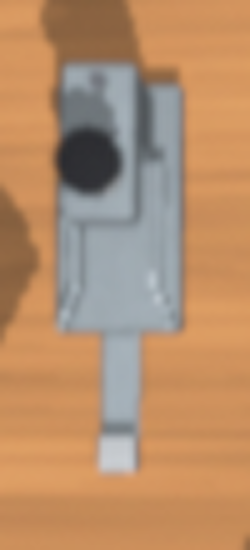

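```bash
python3 - <<'E'
from h import *
snap('top','t4.png',(170,112,225,202),6.5)
snap('scene','s4.png',(260,155,340,215),9)
E
```

```text
(no output)
```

View pics/t4.png

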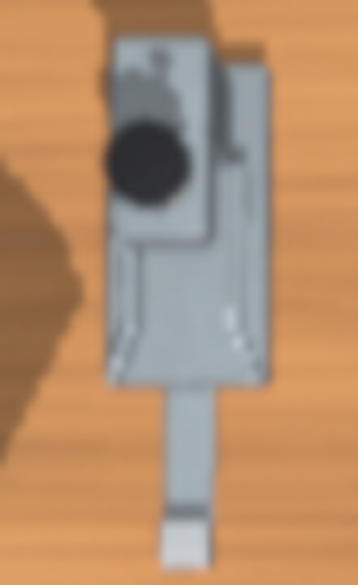

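View pics/s4.png

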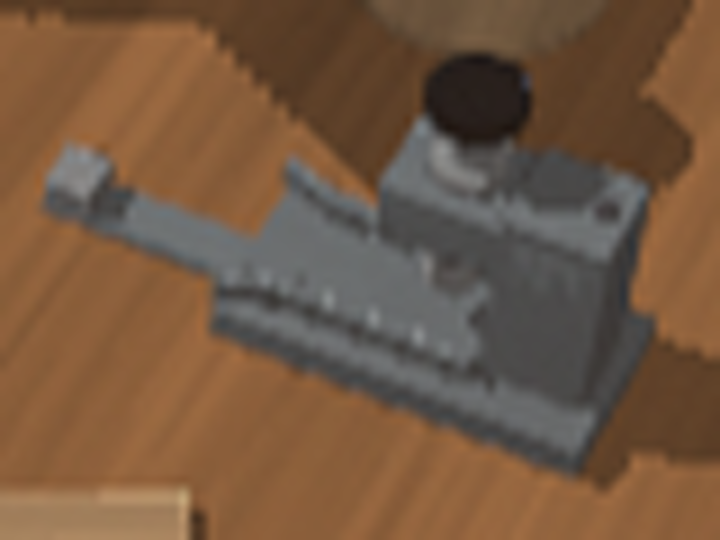

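```bash
cat > fit.py <<'E'
from h import *
from scipy.optimize import least_squares
np.set_printoptions(precision=4,suppress=True)
T=lambda u,v:((u+.5)/6.5-.5+170,(v+.5)/6.5-.5+112)
F=[((0,0,.15),T(148,163)),((-.028,.022,.105),T(113,243)),((-.028,-.022,.105),T(212,243)),((-.085,.04,.02),T(106,384)),((-.085,-.04,.02),T(270,384)),((.075,-.04,.02),T(270,64)),
((-.175,.012,.02),T(160,568)),((-.175,-.012,.02),T(211,568)),((-.153,.012,.02),T(163,520)),((-.153,-.012,.02),T(212,520))]
def w(p,X):
    c,s=np.cos(p[2]),np.sin(p[2]); return np.array([p[0]+c*X[0]-s*X[1],p[1]+s*X[0]+c*X[1],X[2]])
res=lambda p:np.concatenate([proj('top',w(p,X))-u for X,u in F])
r=least_squares(res,[.62,.16,0],loss='soft_l1')
if __name__=='__main__':
    print(r.x);print(res(r.x).reshape(-1,2))
    p=r.x
    for cam,crop,sc in(('top',(170,112,225,202),6.5),('scene',(260,155,340,215),9)):
        im=vision.camera(cam)[:,:,::-1]; c0,r0,c1,r1=crop
        o=cv2.resize(im[r0:r1,c0:c1],None,fx=sc,fy=sc,interpolation=cv2.INTER_CUBIC)
        def q(X):
            u=proj(cam,w(p,X)); return (int((u[0]+.5-c0)*sc),int((u[1]+.5-r0)*sc))
        def poly(pts,col): cv2.polylines(o,[np.array([q(a) for a in pts])],True,col,1)
        poly([(-.085,.04,.02),(-.085,-.04,.02),(.075,-.04,.02),(.075,.04,.02)],(0,0,255))
        poly([(-.085,.04,0),(-.085,-.04,0),(.075,-.04,0),(.075,.04,0)],(0,255,255))
        poly([(-.175,.012,.02),(-.175,-.012,.02),(-.153,-.012,.02),(-.153,.012,.02)],(0,255,0))
        poly([(-.028,.022,.105),(-.028,-.022,.105),(.022,-.022,.105),(.022,.022,.105)],(255,0,0))
        poly([(.02*np.cos(a),.02*np.sin(a),.15) for a in np.linspace(0,6.28,24)],(255,0,255))
        cv2.imwrite(f'pics/ov_{cam}.png',o)
E
python3 fit.py
```

```text
[ 0.6157  0.1635 -0.0006]
[[-0.1099 -0.108 ]
 [ 0.2862 -0.2975]
 [-0.3662 -0.3647]
 [ 0.1054  0.1413]
 [-0.118   0.0509]
 [ 0.1992 -0.1539]
 [ 0.2819 -0.0246]
 [-0.0246 -0.0424]
 [-0.1154  0.4472]
 [-0.1234  0.4272]]
```

View pics/ov_top.png

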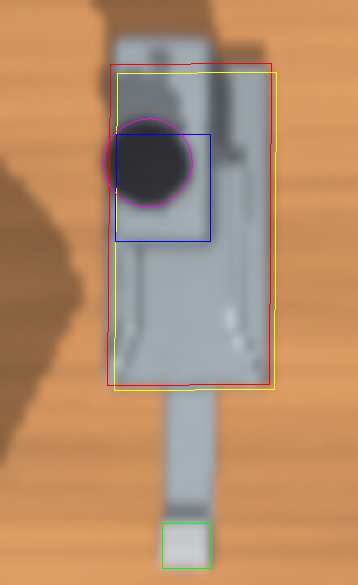

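View pics/ov_scene.png

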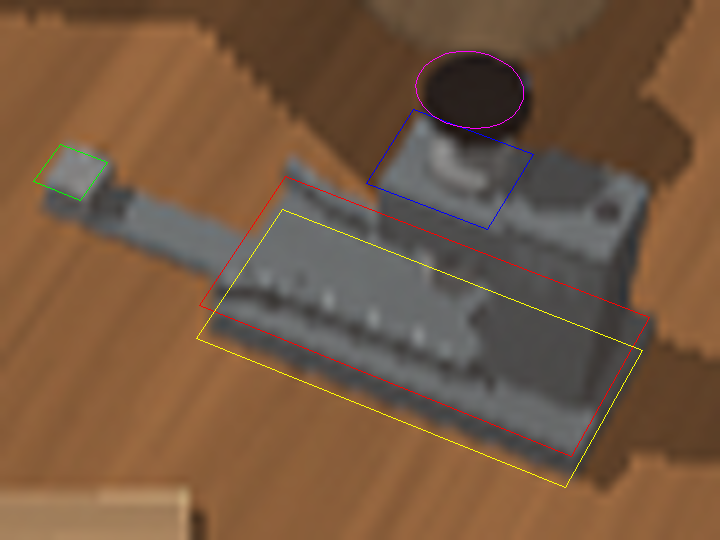

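```bash
cat >> h.py <<'E'
from scipy.spatial.transform import Rotation as Ro
def st():
    o=ctrl.get_obs(); q=np.array(o['eef_rot']); return o,np.array(o['eef_pos']),Ro.from_quat(q[[1,2,3,0]])
def goal(pos,jawyaw):
    # tool y down, x (jaw) horizontal at jawyaw(or +pi)
    o,p,R=st(); best=None
    for k in (0,np.pi):
        x=np.array([np.cos(jawyaw+k),np.sin(jawyaw+k),0]);y=np.array([0,0,-1.]);z=np.cross(x,y)
        G=Ro.from_matrix(np.stack([x,y,z],1)); rv=(R.inv()*G).as_rotvec()
        if best is None or np.linalg.norm(rv)<np.linalg.norm(best): best=rv
    d=R.inv().apply(np.array(pos)-p)*100
    print('pos',p.round(4),'shift cm',d.round(2),'rot',best.round(4),'t',o['time_s'],'F',np.array(o['wrist_force']).round(2),'open',round(o['opening'],3))
E
python3 - <<'E'
from h import *
o,p,R=st();print(R.as_matrix().round(3))
a=-0.0743
goal((.5166,-.1549,.13),a+np.pi/2)
E
```

```text
[[ 0.257 -0.    -0.966]
 [ 0.966 -0.     0.257]
 [-0.    -1.    -0.   ]]
pos [0.1477 0.5557 0.2563] shift cm [-59.2   12.63 -53.91] rot [-0.     -0.1855 -0.    ] t 1.75 F [ 0.9  -0.25  0.04] open 0.998
```

>>> {"method": "apply_moves", "body": {"increments": [{"x":-5,"y":0,"z":-4.5,"ay":-0.03},{"x":-10,"y":0,"z":-9,"ay":-0.06},{"x":-15,"y":0,"z":-13.5,"ay":-0.09},{"x":-20,"y":0,"z":-18,"ay":-0.12},{"x":-25,"y":0,"z":-22.5,"ay":-0.15},{"x":-30,"y":0,"z":-27,"ay":-0.1855},{"x":-35,"y":0,"z":-31.5,"ay":-0.1855},{"x":-40,"y":0,"z":-36,"ay":-0.1855},{"x":-45,"y":2,"z":-40.5,"ay":-0.1855},{"x":-50,"y":5,"z":-45.5,"ay":-0.1855},{"x":-55,"y":8,"z":-50,"ay":-0.1855},{"x":-59.2,"y":11,"z":-53.9,"ay":-0.1855}]}}

```text
invalid input
```

```bash
python3 - <<'E'
from h import *
goal((.5166,-.1549,.029),-.0743+np.pi/2)
snap('scene','s5.png',(190,150,350,290),4.5)
snap('top','t5.png',(230,100,370,240),4)
E
```

```text
pos [0.1477 0.5557 0.2563] shift cm [-59.2   22.73 -53.91] rot [-0.     -0.1855 -0.    ] t 1.75 F [ 0.9  -0.25  0.04] open 0.998
```

View pics/s5.png

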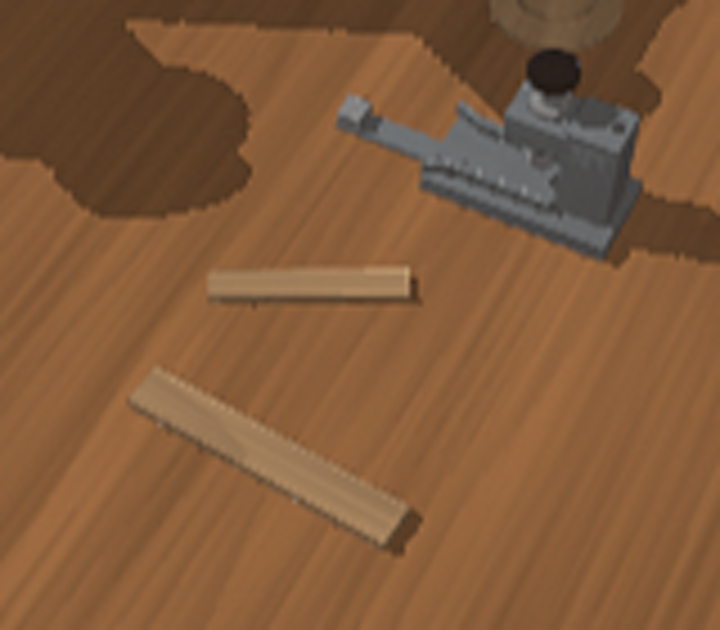

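View pics/t5.png

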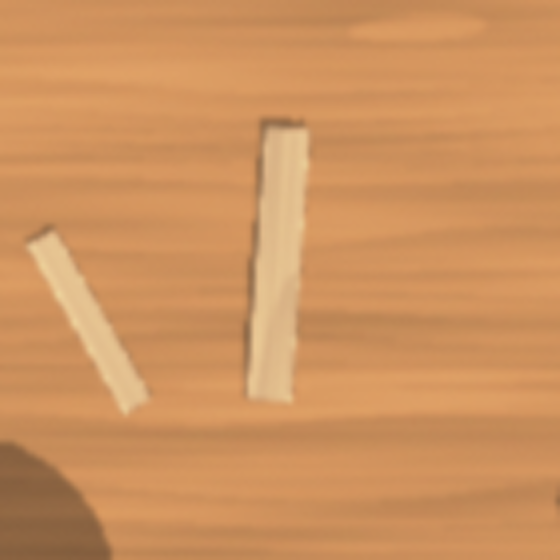

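The move was refused, so the arm hasn't moved. I'll send complete rows.

>>> {"method": "apply_moves", "body": {"increments": [{"x":-5,"y":0,"z":-4.5,"ax":0,"ay":-0.03,"az":0,"grip":0},{"x":-9,"y":0,"z":-8,"ax":0,"ay":-0.06,"az":0,"grip":0}]}}

```text
time_s: 2.1
eef_pos: [0.2021, 0.447, 0.256]
eef_rot: [-0.547, 0.547, 0.448, -0.448]
wrist_force: [-0.1, 0.1, 1.3]
opening: 0.998
```

```bash
python3 - <<'E'
from h import *
goal((.5166,-.1549,.13),-.0743+np.pi/2)
E
```

```text
pos [0.2021 0.447  0.256 ] shift cm [-52.86  12.63 -42.63] rot [ 1.000e-04 -1.229e-01 -5.000e-04] t 2.1 F [-0.09  0.14  1.27] open 0.998
```

>>> {"method": "apply_moves", "body": {"increments": [{"x":-4.5,"y":0,"z":-4,"ax":0,"ay":-0.03,"az":0,"grip":0},{"x":-9,"y":0,"z":-7.5,"ax":0,"ay":-0.06,"az":0,"grip":0},{"x":-13.5,"y":0,"z":-11,"ax":0,"ay":-0.09,"az":0,"grip":0},{"x":-18,"y":0,"z":-14.5,"ax":0,"ay":-0.123,"az":0,"grip":0},{"x":-22.5,"y":0,"z":-18,"ax":0,"ay":-0.123,"az":0,"grip":0},{"x":-27,"y":0,"z":-22,"ax":0,"ay":-0.123,"az":0,"grip":0},{"x":-32,"y":1,"z":-26,"ax":0,"ay":-0.123,"az":0,"grip":0},{"x":-37,"y":3,"z":-30,"ax":0,"ay":-0.123,"az":0,"grip":0},{"x":-42,"y":6,"z":-34,"ax":0,"ay":-0.123,"az":0,"grip":0},{"x":-46.5,"y":9,"z":-37.5,"ax":0,"ay":-0.123,"az":0,"grip":0},{"x":-50,"y":11.5,"z":-40.5,"ax":0,"ay":-0.123,"az":0,"grip":0},{"x":-52.9,"y":12.6,"z":-42.6,"ax":0,"ay":-0.123,"az":0,"grip":0}]}}

```text
time_s: 3.6
eef_pos: [0.5163, -0.1571, 0.1285]
eef_rot: [0.519, -0.518, -0.481, 0.481]
wrist_force: [-0.6, 0.3, 0.8]
opening: 0.999
```

```bash
python3 - <<'E'
from h import *
goal((.5166,-.1549,.029),-.0743+np.pi/2)
snap('scene','s6.png',(190,150,350,290),4.5)
snap('top','t6.png',(230,100,370,240),4)
E
```

```text
pos [ 0.5163 -0.1571  0.1285] shift cm [ 0.22  9.95 -0.03] rot [-0.0015 -0.0011  0.0003] t 3.6 F [-0.58  0.34  0.79] open 0.999
```

View pics/s6.png

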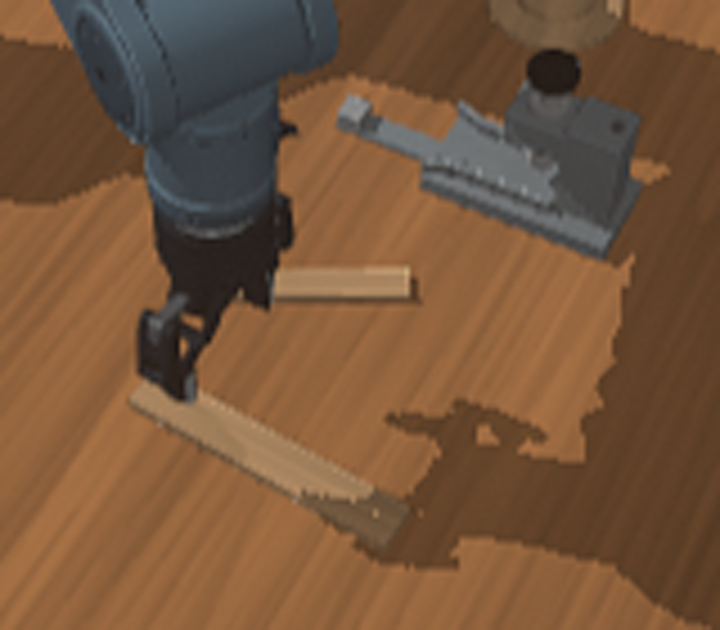

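View pics/t6.png

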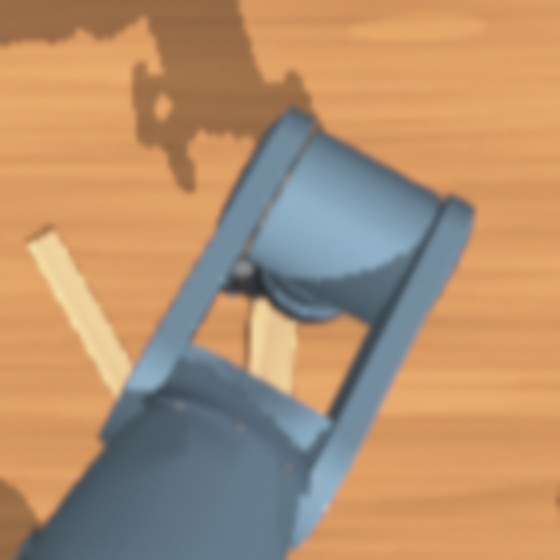

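>>> {"method": "apply_moves", "body": {"increments": [{"x":0.2,"y":4,"z":0,"ax":0,"ay":0,"az":0,"grip":0},{"x":0.2,"y":8,"z":0,"ax":0,"ay":0,"az":0,"grip":0},{"x":0.2,"y":9.9,"z":0,"ax":0,"ay":0,"az":0,"grip":0},{"x":0.2,"y":9.9,"z":0,"ax":0,"ay":0,"az":0,"grip":0}]}}

```text
time_s: 4.2
eef_pos: [0.516, -0.1559, 0.0288]
eef_rot: [0.52, -0.518, -0.48, 0.481]
wrist_force: [0.3, -0.1, -0.1]
opening: 1.0
```

```bash
python3 - <<'E'
from h import *
goal((.5166,-.1549,.029),-.0743+np.pi/2)
snap('scene','s7.png',(200,180,320,290),5.4)
E
```

```text
pos [ 0.516  -0.1559  0.0288] shift cm [ 0.1  -0.02 -0.05] rot [-0.0035 -0.003   0.0005] t 4.2 F [ 0.31 -0.07 -0.09] open 1.0
```

View pics/s7.png

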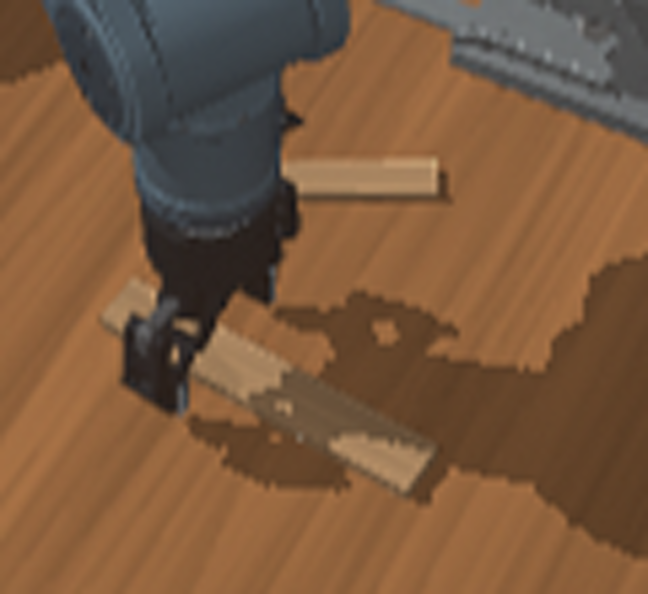

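>>> {"method": "apply_moves", "body": {"increments": [{"x":0.1,"y":0,"z":0,"ax":0,"ay":0,"az":0,"grip":0.3},{"x":0.1,"y":0,"z":0,"ax":0,"ay":0,"az":0,"grip":0.5},{"x":0.1,"y":0,"z":0,"ax":0,"ay":0,"az":0,"grip":1},{"x":0.1,"y":0,"z":0,"ax":0,"ay":0,"az":0,"grip":1},{"x":0.1,"y":0,"z":0,"ax":0,"ay":0,"az":0,"grip":1},{"x":0.1,"y":0,"z":0,"ax":0,"ay":0,"az":0,"grip":1}]}}

```text
time_s: 5.0
eef_pos: [0.518, -0.1559, 0.0314]
eef_rot: [-0.518, 0.519, 0.48, -0.48]
wrist_force: [-0.9, 1.1, 6.6]
opening: 0.4
```

>>> {"method": "apply_moves", "body": {"increments": [{"x":0,"y":-2,"z":0,"ax":0,"ay":0,"az":0,"grip":1},{"x":0,"y":-6,"z":0,"ax":0,"ay":0,"az":0,"grip":1},{"x":0,"y":-10,"z":0,"ax":0,"ay":0,"az":0,"grip":1},{"x":0,"y":-14,"z":0,"ax":0,"ay":0,"az":0,"grip":1},{"x":0,"y":-14,"z":0,"ax":0,"ay":0,"az":0,"grip":1}]}}

```text
time_s: 5.62
eef_pos: [0.5201, -0.1569, 0.1754]
eef_rot: [-0.516, 0.522, 0.481, -0.48]
wrist_force: [-0.4, 0.2, -0.1]
opening: 0.397
```

```bash
python3 - <<'E'
from h import *
# target: slat centre at press x=-0.16 above, grasp 31mm behind
goal((.6157-.085-.119,.1635,.171),np.pi/2-.0006)
snap('scene','s8.png',(170,130,350,290),4)
snap('top','t8.png',(230,100,370,240),4)
E
```

```text
pos [ 0.5201 -0.1569  0.1754] shift cm [31.11  0.2  13.28] rot [ 0.0077 -0.0766 -0.005 ] t 5.625 F [-0.38  0.21 -0.12] open 0.397
```

View pics/s8.png

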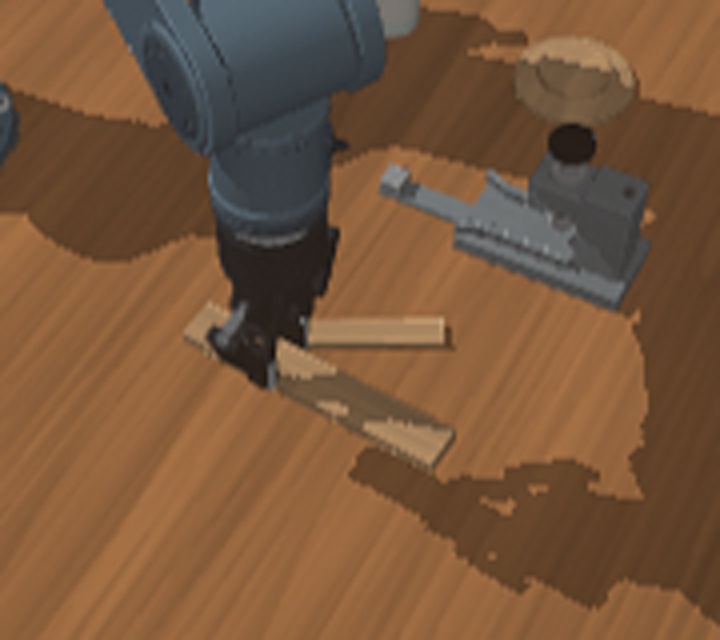

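View pics/t8.png

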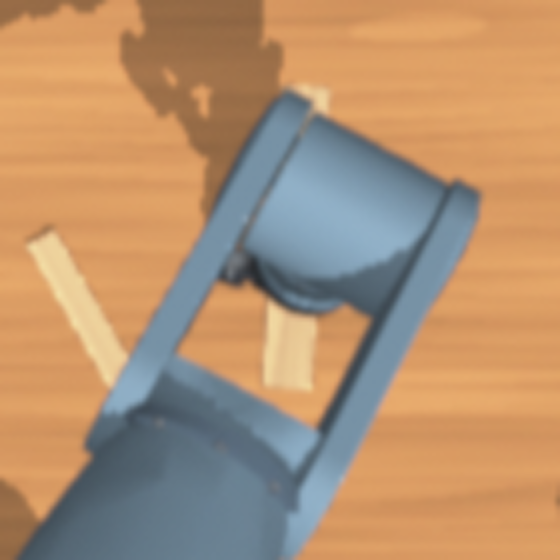

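```bash
python3 - <<'E'
from h import *
np.set_printoptions(precision=4,suppress=True)
print('frontR',tri((278.3,242.8),(311.8,122.3)))
print('tailL',tri((222.4,205.4),(295.9,196.1)));print('tailR',tri((215.7,212.3),(307.9,196.8)))
p=np.array(st()[1]);
E
```

```text
frontR (array([ 0.6563, -0.1804,  0.1638]), np.float64(0.009179454503341409))
tailL (array([ 0.4435, -0.1341,  0.1543]), np.float64(0.0067523433584589405))
tailR (array([ 0.441 , -0.1681,  0.157 ]), np.float64(0.006304380855401252))
```

```bash
python3 - <<'E'
from h import *
goal((.401,.1635,.13),np.pi/2-.0006)
E
```

```text
pos [ 0.5178 -0.1557  0.1715] shift cm [30.93  4.08 14.12] rot [ 0.0012 -0.0768 -0.0017] t 5.725 F [-0.46  0.55 -0.6 ] open 0.395
```

>>> {"method": "apply_moves", "body": {"increments": [{"x":3,"y":0,"z":3,"ax":0,"ay":-0.02,"az":0,"grip":1},{"x":7,"y":0,"z":6,"ax":0,"ay":-0.04,"az":0,"grip":1},{"x":11,"y":0,"z":9,"ax":0,"ay":-0.06,"az":0,"grip":1},{"x":16,"y":0,"z":12,"ax":0,"ay":-0.077,"az":0,"grip":1},{"x":21,"y":0,"z":14.1,"ax":0,"ay":-0.077,"az":0,"grip":1},{"x":26,"y":1,"z":14.1,"ax":0,"ay":-0.077,"az":0,"grip":1},{"x":29.5,"y":2.5,"z":14.1,"ax":0,"ay":-0.077,"az":0,"grip":1},{"x":30.9,"y":4,"z":14.1,"ax":0,"ay":-0.077,"az":0,"grip":1},{"x":30.9,"y":4,"z":14.1,"ax":0,"ay":-0.077,"az":0,"grip":1},{"x":30.9,"y":4,"z":14.1,"ax":0,"ay":-0.077,"az":0,"grip":1}]}}

```text
time_s: 6.98
eef_pos: [0.4007, 0.1627, 0.1303]
eef_rot: [-0.5, 0.501, 0.499, -0.501]
wrist_force: [0.4, 0.0, -0.8]
opening: 0.396
```

```bash
python3 - <<'E'
from h import *
goal((.401,.1635,.056),np.pi/2-.0006)
snap('scene','s9.png',(210,120,350,240),5)
snap('top','t9.png',(150,100,270,250),4)
E
```

```text
pos [0.4007 0.1627 0.1303] shift cm [ 0.1   7.43 -0.04] rot [-0.0004  0.0001 -0.0022] t 6.975 F [ 0.43  0.02 -0.79] open 0.396
```

View pics/s9.png

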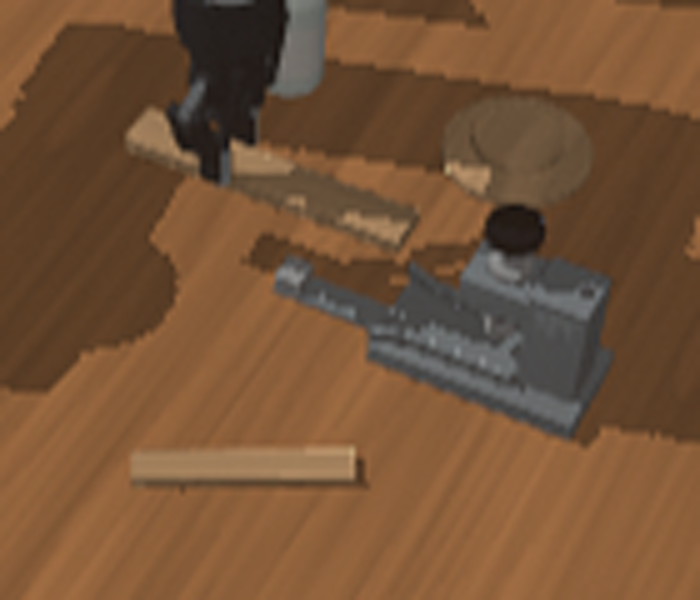

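View pics/t9.png

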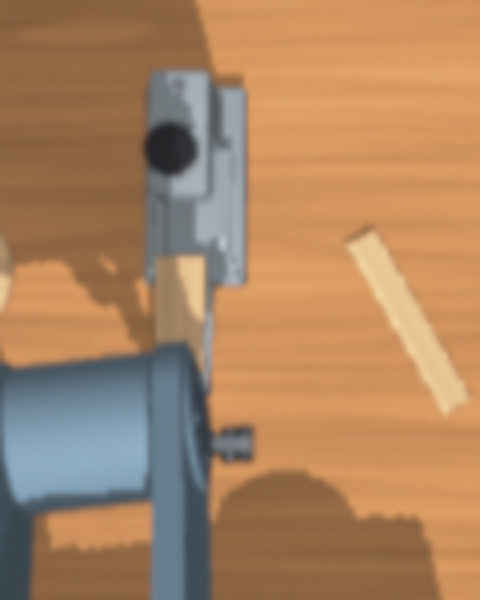

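```bash
python3 - <<'E'
from h import *
import cv2
im=snap('top','t10.png',(180,155,215,190),16)
for z in(.105,.112,.118):
    f=lambda u,v:(( u+.5)/4-.5+150,(v+.5)/4-.5+100)
    print(z,[atz('top',f(u,v),z).round(4) for u,v in((156,256),(206,256),(155,340),(205,345))])
E
```

```text
0.105 [array([0.5423, 0.181 , 0.105 ]), array([0.5421, 0.1433, 0.105 ]), array([0.479 , 0.1811, 0.105 ]), array([0.4752, 0.1436, 0.105 ])]
0.112 [array([0.5414, 0.1798, 0.112 ]), array([0.5412, 0.1423, 0.112 ]), array([0.4784, 0.1799, 0.112 ]), array([0.4746, 0.1426, 0.112 ])]
0.118 [array([0.5406, 0.1788, 0.118 ]), array([0.5404, 0.1415, 0.118 ]), array([0.4779, 0.1789, 0.118 ]), array([0.4741, 0.1417, 0.118 ])]
```

View pics/t10.png

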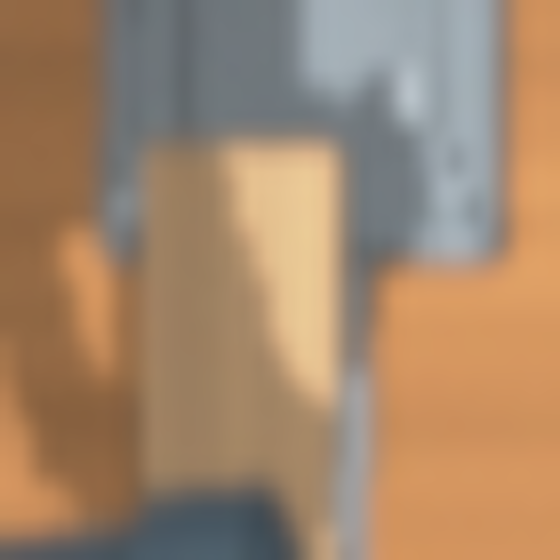

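>>> {"method": "apply_moves", "body": {"increments": [{"x":0.2,"y":3,"z":0,"ax":0,"ay":0,"az":0,"grip":1},{"x":0.2,"y":5.5,"z":0,"ax":0,"ay":0,"az":0,"grip":1},{"x":0.2,"y":7,"z":0,"ax":0,"ay":0,"az":0,"grip":1},{"x":0.2,"y":7.4,"z":0,"ax":0,"ay":0,"az":0,"grip":1},{"x":0.2,"y":7.4,"z":0,"ax":0,"ay":0,"az":0,"grip":1}]}}

```text
time_s: 7.75
eef_pos: [0.4021, 0.1643, 0.0576]
eef_rot: [-0.499, 0.501, 0.5, -0.499]
wrist_force: [0.3, -0.1, -1.0]
opening: 0.398
```

```bash
python3 - <<'E'
from h import *
goal((.401,.1645,.0525),np.pi/2-.0006)
snap('scene','s11.png',(240,140,340,220),7)
snap('top','t11.png',(175,120,220,190),8)
E
```

```text
pos [0.4021 0.1643 0.0576] shift cm [0.02 0.51 0.11] rot [ 0.0025 -0.0012 -0.0017] t 7.75 F [ 0.25 -0.12 -1.02] open 0.398
```

View pics/s11.png

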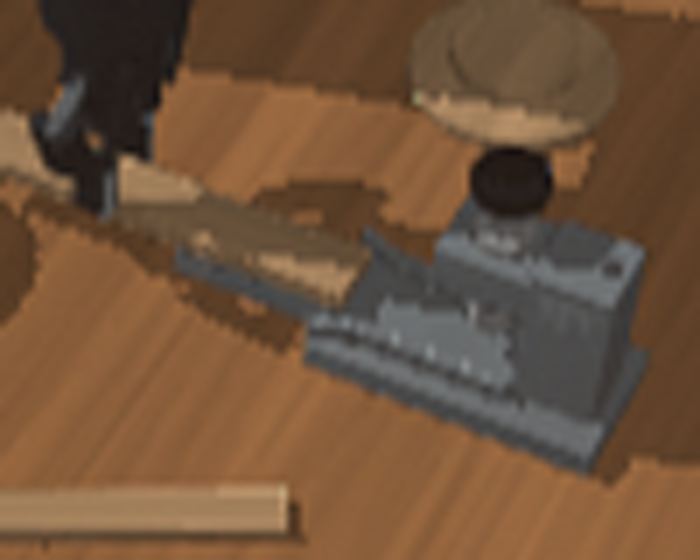

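View pics/t11.png

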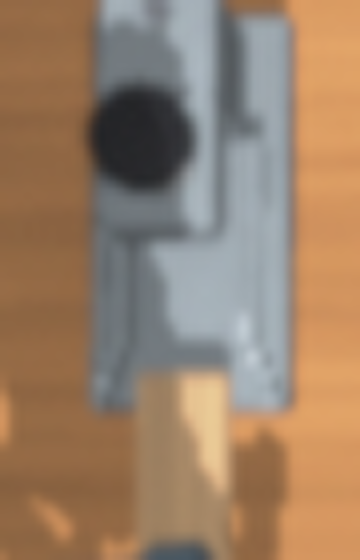

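>>> {"method": "apply_moves", "body": {"increments": [{"x":0,"y":0.25,"z":-1,"ax":0,"ay":0,"az":0,"grip":1},{"x":0,"y":0.25,"z":-2,"ax":0,"ay":0,"az":0,"grip":1},{"x":0,"y":0.25,"z":-3,"ax":0,"ay":0,"az":0,"grip":1},{"x":0,"y":0.25,"z":-4,"ax":0,"ay":0,"az":0,"grip":1},{"x":0,"y":0.25,"z":-5,"ax":0,"ay":0,"az":0,"grip":1},{"x":0,"y":0.25,"z":-6,"ax":0,"ay":0,"az":0,"grip":1},{"x":0,"y":0.25,"z":-6,"ax":0,"ay":0,"az":0,"grip":1}]}}

```text
time_s: 8.72
eef_pos: [0.4633, 0.1643, 0.0558]
eef_rot: [-0.499, 0.502, 0.5, -0.499]
wrist_force: [0.2, -0.4, -0.6]
opening: 0.392
```

```bash
python3 - <<'E'
from h import *
goal((.4977,.1645,.054),np.pi/2-.0006)
snap('scene','s12.png',(240,140,340,220),7)
snap('top','t12.png',(175,120,220,190),8)
E
```

```text
pos [0.4633 0.1643 0.0558] shift cm [ 0.03  0.19 -3.44] rot [ 0.004  -0.0012 -0.0015] t 8.725 F [ 0.19 -0.44 -0.61] open 0.392
```

View pics/s12.png

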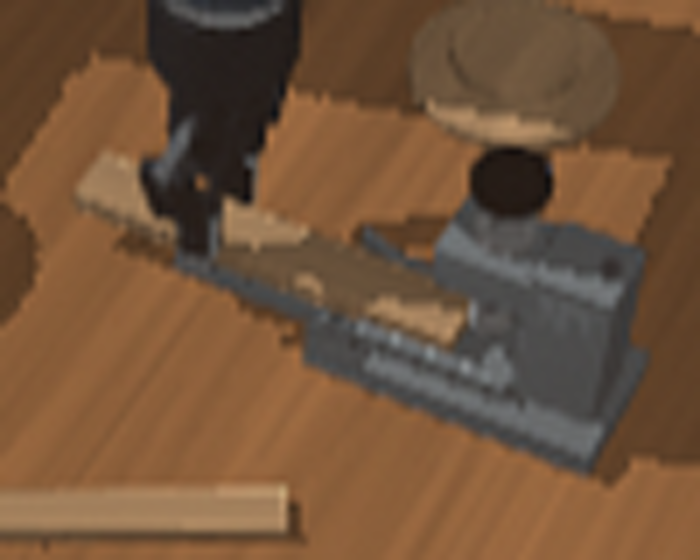

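View pics/t12.png

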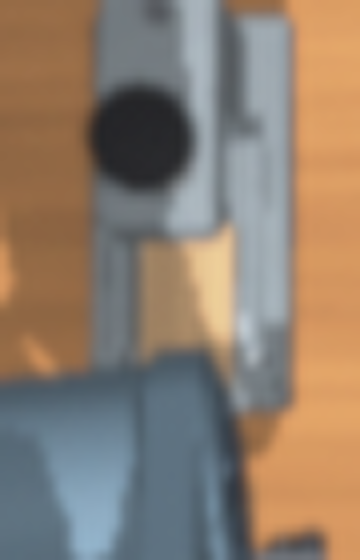

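>>> {"method": "apply_moves", "body": {"increments": [{"x":0,"y":0.2,"z":0,"ax":0,"ay":0,"az":0,"grip":1},{"x":0,"y":0.35,"z":0,"ax":0,"ay":0,"az":0,"grip":1},{"x":0,"y":0.45,"z":0,"ax":0,"ay":0,"az":0,"grip":1},{"x":0,"y":0.45,"z":0,"ax":0,"ay":0,"az":0,"grip":1}]}}

```text
time_s: 9.32
eef_pos: [0.4618, 0.1643, 0.0514]
eef_rot: [-0.499, 0.501, 0.5, -0.5]
wrist_force: [-2.9, -1.2, 5.3]
opening: 0.395
```

>>> {"method": "apply_moves", "body": {"increments": [{"x":0,"y":-0.05,"z":-0.6,"ax":0,"ay":0,"az":0,"grip":1},{"x":0,"y":-0.05,"z":-1.2,"ax":0,"ay":0,"az":0,"grip":1},{"x":0,"y":-0.05,"z":-1.8,"ax":0,"ay":0,"az":0,"grip":1},{"x":0,"y":-0.05,"z":-2.4,"ax":0,"ay":0,"az":0,"grip":1},{"x":0,"y":-0.05,"z":-2.8,"ax":0,"ay":0,"az":0,"grip":1},{"x":0,"y":-0.05,"z":-2.8,"ax":0,"ay":0,"az":0,"grip":1}]}}

```text
time_s: 10.07
eef_pos: [0.4901, 0.1643, 0.0519]
eef_rot: [-0.499, 0.501, 0.5, -0.5]
wrist_force: [-0.0, -0.5, -1.4]
opening: 0.399
```

```bash
python3 - <<'E'
from h import *
goal((.4977,.1645,.052),np.pi/2-.0006)
snap('scene','s13.png',(240,140,340,220),7)
E
```

```text
pos [0.4901 0.1643 0.0519] shift cm [ 0.02 -0.01 -0.76] rot [ 0.002  -0.0009 -0.0018] t 10.075 F [-0.02 -0.51 -1.44] open 0.399
```

View pics/s13.png

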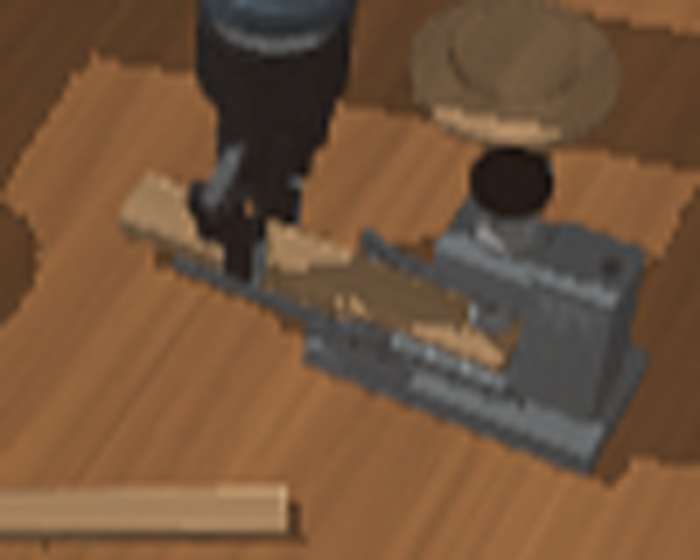

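>>> {"method": "apply_moves", "body": {"increments": [{"x":0,"y":0.05,"z":-0.3,"ax":0,"ay":0,"az":0,"grip":1},{"x":0,"y":0.05,"z":-0.6,"ax":0,"ay":0,"az":0,"grip":1},{"x":0,"y":0.05,"z":-0.8,"ax":0,"ay":0,"az":0,"grip":1},{"x":0,"y":0.05,"z":-0.9,"ax":0,"ay":0,"az":0,"grip":1},{"x":0,"y":0.05,"z":-0.9,"ax":0,"ay":0,"az":0,"grip":1}]}}

```text
time_s: 10.75
eef_pos: [0.4978, 0.1643, 0.0514]
eef_rot: [-0.5, 0.501, 0.499, -0.5]
wrist_force: [-6.2, 0.0, 7.1]
opening: 0.4
```

>>> {"method": "apply_moves", "body": {"increments": [{"x":0,"y":-0.05,"z":-0.2,"ax":0,"ay":0,"az":0,"grip":1},{"x":0,"y":-0.05,"z":-0.4,"ax":0,"ay":0,"az":0,"grip":1},{"x":0,"y":-0.05,"z":-0.4,"ax":0,"ay":0,"az":0,"grip":1}]}}

```text
time_s: 11.12
eef_pos: [0.498, 0.1643, 0.0513]
eef_rot: [0.502, -0.498, -0.497, 0.503]
wrist_force: [-14.4, -0.8, 14.4]
opening: 0.399
```

```bash
python3 - <<'E'
from h import *
goal((.4977,.1645,.052),np.pi/2-.0006)
snap('scene','s14.png',(240,140,340,220),7)
E
```

```text
pos [0.498  0.1643 0.0513] shift cm [ 0.02 -0.07  0.03] rot [-0.0097 -0.0003 -0.0026] t 11.125 F [-14.4   -0.81  14.39] open 0.399
```

View pics/s14.png

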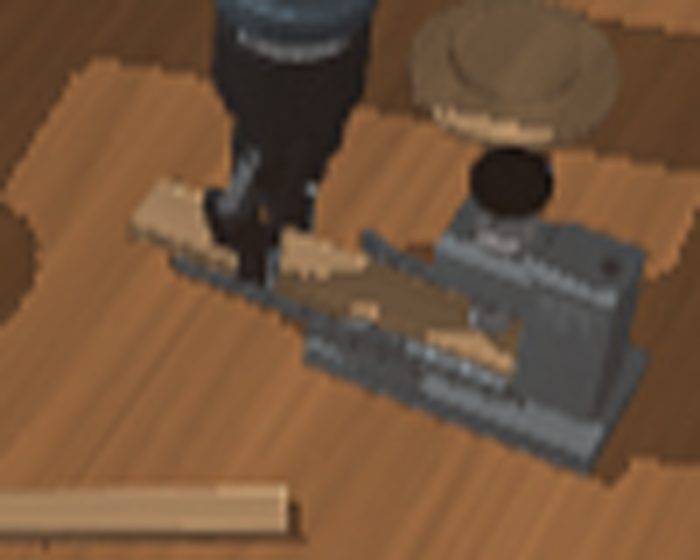

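>>> {"method": "apply_moves", "body": {"increments": [{"x":0,"y":0,"z":0,"ax":0,"ay":0,"az":0,"grip":1},{"x":0,"y":-0.05,"z":0,"ax":0,"ay":0,"az":0,"grip":0.4},{"x":0,"y":-0.05,"z":0,"ax":0,"ay":0,"az":0,"grip":0.1},{"x":0,"y":-0.05,"z":0,"ax":0,"ay":0,"az":0,"grip":0.1},{"x":0,"y":-2,"z":0,"ax":0,"ay":0,"az":0,"grip":0.1},{"x":0,"y":-6,"z":0,"ax":0,"ay":0,"az":0,"grip":0.1},{"x":0,"y":-11,"z":2,"ax":0,"ay":0,"az":0,"grip":0.1},{"x":0,"y":-16,"z":6,"ax":0,"ay":0,"az":0,"grip":0.1},{"x":0,"y":-18,"z":10,"ax":0,"ay":0,"az":0,"grip":0.1},{"x":0,"y":-18,"z":10,"ax":0,"ay":0,"az":0,"grip":0.1}]}}

```text
time_s: 12.42
eef_pos: [0.3991, 0.1653, 0.2344]
eef_rot: [0.501, -0.499, -0.498, 0.502]
wrist_force: [-0.2, -0.7, -0.5]
opening: 0.902
```

```bash
python3 - <<'E'
from h import *
goal((.4977,.1645,.052),np.pi/2-.0006)
snap('scene','s15.png',(240,140,340,220),7)
snap('top','t15.png',(175,112,225,222),5)
E
```

```text
pos [0.3991 0.1653 0.2344] shift cm [-0.04 18.19 -9.95] rot [-0.0052  0.0007 -0.002 ] t 12.425 F [-0.15 -0.74 -0.46] open 0.902
```

View pics/s15.png

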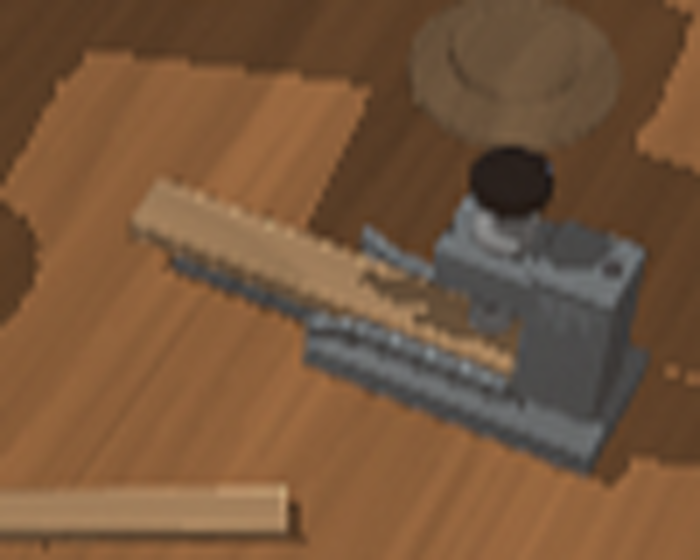

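View pics/t15.png

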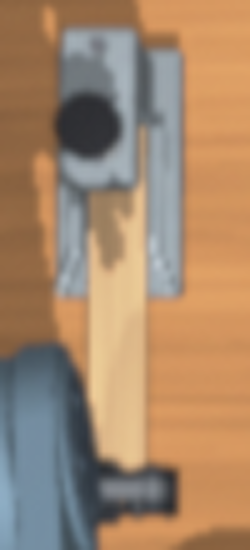

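```bash
python3 - <<'E'
from h import *
goal((.6157,.1645,.200),np.pi/2)
E
```

```text
pos [0.4002 0.1649 0.2326] shift cm [-2.000e-02  3.090e+00 -2.158e+01] rot [-0.0078 -0.0007 -0.0025] t 12.525 F [ 0.82  0.58 -0.73] open 0.9
```

>>> {"method": "apply_moves", "body": {"increments": [{"x":0,"y":0,"z":-4,"ax":-0.008,"ay":0,"az":0,"grip":1},{"x":0,"y":0,"z":-8,"ax":-0.008,"ay":0,"az":0,"grip":1},{"x":0,"y":0,"z":-12,"ax":-0.008,"ay":0,"az":0,"grip":1},{"x":0,"y":0,"z":-16,"ax":-0.008,"ay":0,"az":0,"grip":1},{"x":0,"y":0,"z":-19.5,"ax":-0.008,"ay":0,"az":0,"grip":1},{"x":0,"y":0,"z":-21.6,"ax":-0.008,"ay":0,"az":0,"grip":1},{"x":0,"y":2,"z":-21.6,"ax":-0.008,"ay":0,"az":0,"grip":1},{"x":0,"y":3,"z":-21.6,"ax":-0.008,"ay":0,"az":0,"grip":1},{"x":0,"y":3,"z":-21.6,"ax":-0.008,"ay":0,"az":0,"grip":1}]}}

```text
time_s: 13.65
eef_pos: [0.614, 0.1647, 0.1983]
eef_rot: [0.501, -0.5, -0.498, 0.502]
wrist_force: [1.0, -0.6, 0.3]
opening: 0.003
```

```bash
python3 - <<'E'
from h import *
goal((.6157,.1645,.180),np.pi/2)
snap('scene','s16.png',(260,120,340,200),7)
snap('top','t16.png',(150,100,240,210),5)
E
```

```text
pos [0.614  0.1647 0.1983] shift cm [-0.01  1.83 -0.17] rot [-0.0045 -0.0006 -0.0028] t 13.65 F [ 1.03 -0.59  0.3 ] open 0.003
```

View pics/s16.png

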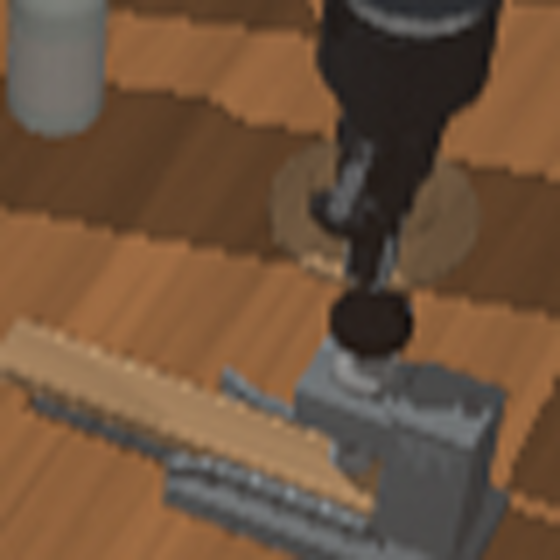

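View pics/t16.png

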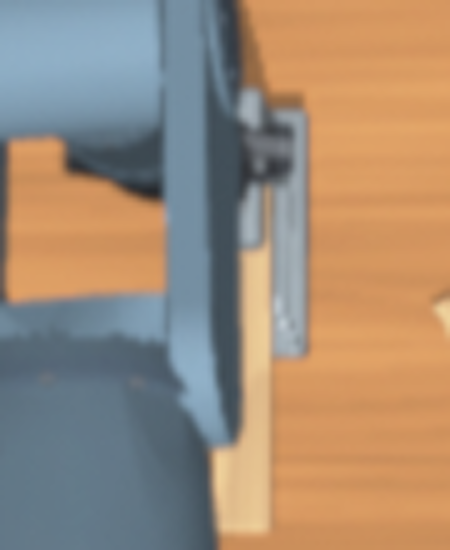

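Fingers shut and centred above the cap, at about (371,285) in the crop. Lowering gently now while watching the force.

>>> {"method": "apply_moves", "body": {"increments": [{"x":0,"y":0.6,"z":-0.2,"ax":-0.004,"ay":0,"az":0,"grip":1},{"x":0,"y":1.2,"z":-0.2,"ax":-0.004,"ay":0,"az":0,"grip":1},{"x":0,"y":1.8,"z":-0.2,"ax":-0.004,"ay":0,"az":0,"grip":1},{"x":0,"y":2.4,"z":-0.2,"ax":-0.004,"ay":0,"az":0,"grip":1},{"x":0,"y":2.4,"z":-0.2,"ax":-0.004,"ay":0,"az":0,"grip":1}]}}

```text
time_s: 14.38
eef_pos: [0.6169, 0.1647, 0.1759]
eef_rot: [-0.499, 0.501, 0.5, -0.5]
wrist_force: [0.1, 0.5, -0.3]
opening: -0.004
```

>>> {"method": "apply_moves", "body": {"increments": [{"x":0,"y":0.3,"z":0.05,"ax":0,"ay":0,"az":0,"grip":1},{"x":0,"y":0.6,"z":0.05,"ax":0,"ay":0,"az":0,"grip":1},{"x":0,"y":0.8,"z":0.05,"ax":0,"ay":0,"az":0,"grip":1},{"x":0,"y":0.8,"z":0.05,"ax":0,"ay":0,"az":0,"grip":1}]}}

```text
time_s: 14.88
eef_pos: [0.6168, 0.1647, 0.1681]
eef_rot: [-0.499, 0.502, 0.5, -0.5]
wrist_force: [1.9, -0.5, 2.6]
opening: -0.002
```

>>> {"method": "apply_moves", "body": {"increments": [{"x":0,"y":0.2,"z":0,"ax":0,"ay":0,"az":0,"grip":1},{"x":0,"y":0.4,"z":0,"ax":0,"ay":0,"az":0,"grip":1},{"x":0,"y":0.5,"z":0,"ax":0,"ay":0,"az":0,"grip":1},{"x":0,"y":0.5,"z":0,"ax":0,"ay":0,"az":0,"grip":1}]}}

```text
time_s: 15.38
eef_pos: [0.6168, 0.1647, 0.1643]
eef_rot: [-0.499, 0.502, 0.5, -0.5]
wrist_force: [-2.6, -0.5, 10.8]
opening: -0.002
```

>>> {"method": "apply_moves", "body": {"increments": [{"x":0,"y":0.25,"z":0,"ax":0,"ay":0,"az":0,"grip":1},{"x":0,"y":0.5,"z":0,"ax":0,"ay":0,"az":0,"grip":1},{"x":0,"y":0.7,"z":0,"ax":0,"ay":0,"az":0,"grip":1},{"x":0,"y":0.7,"z":0,"ax":0,"ay":0,"az":0,"grip":1}]}}

```text
time_s: 15.88
eef_pos: [0.6169, 0.1647, 0.1596]
eef_rot: [-0.498, 0.502, 0.5, -0.5]
wrist_force: [-5.8, -1.3, 16.7]
opening: 0.001
```

>>> {"method": "apply_moves", "body": {"increments": [{"x":0,"y":0.25,"z":0,"ax":0,"ay":0,"az":0,"grip":1},{"x":0,"y":0.35,"z":0,"ax":0,"ay":0,"az":0,"grip":1},{"x":0,"y":0.35,"z":0,"ax":0,"ay":0,"az":0,"grip":1}]}}

```text
time_s: 16.25
eef_pos: [0.6169, 0.1647, 0.1594]
eef_rot: [-0.498, 0.502, 0.5, -0.5]
wrist_force: [-9.3, -1.6, 22.2]
opening: -0.0
```

>>> {"method": "apply_moves", "body": {"increments": [{"x":0,"y":0.33,"z":0,"ax":0,"ay":0,"az":0,"grip":1},{"x":0,"y":0.33,"z":0,"ax":0,"ay":0,"az":0,"grip":1},{"x":0,"y":0.33,"z":0,"ax":0,"ay":0,"az":0,"grip":1},{"x":0,"y":0.33,"z":0,"ax":0,"ay":0,"az":0,"grip":1},{"x":0,"y":0.33,"z":0,"ax":0,"ay":0,"az":0,"grip":1}]}}

```text
time_s: 16.88
eef_pos: [0.6169, 0.1648, 0.1594]
eef_rot: [-0.498, 0.502, 0.5, -0.5]
wrist_force: [-9.7, -1.1, 22.5]
opening: 0.002
```

Held about 0.9 s at 22 N at the solid stop. Now raising smoothly.

>>> {"method": "apply_moves", "body": {"increments": [{"x":0,"y":-0.5,"z":0,"ax":0,"ay":0,"az":0,"grip":1},{"x":0,"y":-1,"z":0,"ax":0,"ay":0,"az":0,"grip":1},{"x":0,"y":-1.5,"z":0,"ax":0,"ay":0,"az":0,"grip":1},{"x":0,"y":-2.2,"z":0,"ax":0,"ay":0,"az":0,"grip":1},{"x":0,"y":-4,"z":0,"ax":0,"ay":0,"az":0,"grip":1},{"x":0,"y":-8,"z":3,"ax":0,"ay":0,"az":0,"grip":1},{"x":0,"y":-10,"z":8,"ax":0,"ay":0,"az":0,"grip":1},{"x":0,"y":-10,"z":13,"ax":0,"ay":0,"az":0,"grip":1},{"x":0,"y":-10,"z":18,"ax":0,"ay":0,"az":0,"grip":1},{"x":0,"y":-10,"z":21,"ax":0,"ay":0,"az":0,"grip":1},{"x":0,"y":-10,"z":21,"ax":0,"ay":0,"az":0,"grip":1}]}}

```text
time_s: 18.25
eef_pos: [0.405, 0.1653, 0.2593]
eef_rot: [-0.497, 0.502, 0.501, -0.5]
wrist_force: [0.1, 1.1, -0.4]
opening: 0.005
```

```bash
python3 - <<'E'
from h import *
goal((.4,.1645,.26),np.pi/2)
snap('scene','s17.png',(240,140,340,220),7)
snap('top','t17.png',(175,112,225,222),5)
for z in [0.034]:
    for d in regions_of('top','slat_mid'): print(d['p'],d['rect'])
E
```

```text
pos [0.405  0.1653 0.2593] shift cm [-0.08 -0.07  0.5 ] rot [ 0.0056  0.0016 -0.0036] t 18.25 F [ 0.09  1.08 -0.41] open 0.005
0.84 [198.2, 172.8, 13.4, 57.7]
0.66 [252.4, 179.7, 31.9, 42.4]
```

View pics/s17.png

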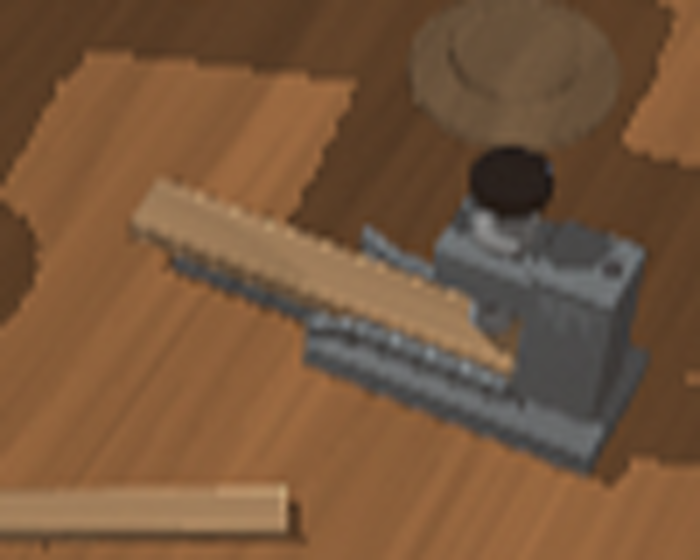

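View pics/t17.png

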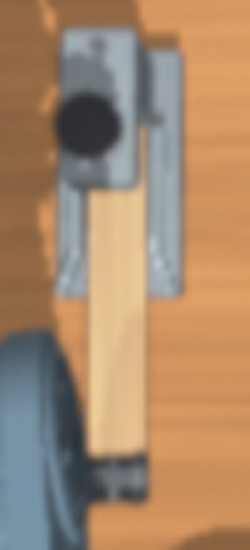

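The slat is in the same place in both views: its tail corner is at about (132,230) in the scene crop, as before pressing. The cap is back at (511,180), where it started, and the arm is clear.

```bash
python3 -c "
from bench import ticket
print(ticket.hand_in())"
```

```text
the job is handed in; nothing more can be done
None
```

The slat is home in the press, the plunger has been pressed once to its second stop and released, and the job is handed in. `hand_in` gives no verdict.

**Placing:** I gripped the larger slat about 30 mm behind its centre and slid it between the rails until it stopped dead against the column. The gripper stopped at x = 0.498 m, against 0.4977 m predicted, with about 14 N of push. That puts the slat's centre at about −88 mm in the press frame. I then let go and backed off.

**Pressing:** With the fingers shut, I felt the soft stop at about 10.8 N and the solid stop about 5 mm further down. I held about 22 N there for roughly 0.9 s and raised the arm. The highest reading was 22.5 N, and forces were read only at the end of each move.

**Last checks:** After pressing, both pictures show the slat unmoved, the cap back at its starting height, and the arm clear with about 1 N or less on the wrist. The bottle, disc and mug were never approached. The job took about 18 s.

**Faults and disagreements:**
- **Refused move:** the first move call was rejected as invalid. I sent complete rows instead, and nothing moved in between.
- **Camera mismatch:** the two cameras disagreed by about 4 mm on the press. The held slat showed the top view about 1.7 mm off sideways, so I corrected by roughly 1 mm before inserting.
- **Light table contact:** the fingertips touched the table at about 6.6 N while gripping the slat.

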